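# Dock the e-bike battery

### The arm

A 7-joint arm with a two-finger parallel gripper is mounted at the origin on the work surface. World frame = base frame: x ahead of the robot, y to its left, z up, the work surface at z = 0. Lengths are in m, angles in rad, forces in N, time in s.
With the tool pointing down it reaches from about 0.4 to 0.75 m from the base axis. Payload 19.5 kg.
Tool frame: the origin (TCP) lies between the finger pads; the fingertips stand tips_ahead ahead of it and the grasp point (between the pads) lies 8 mm behind it (tips_ahead is the distance from the TCP to the fingertips, in m); z points along the fingers, y is the line along which they close (so a half turn about z gives the same grasp; the last joint's range is limited). The gripper opens to 85 mm and grips with 20 to 120 N. Pads are 22 mm wide; open, the fingers measure 114 mm over their backs; the gripper's body (76 mm by 85 mm) begins 54 mm behind the grasp point. The pads swing forward as they close: fully open they stand 13 mm farther back than shut.
Start: joints at [1.073, 0.707, -0.028, 1.485, 0.022, 0.951, -0.075], TCP at [0.253, -0.516, 0.242] pointing down, gripper open.
Joint ranges: [-2.71, 2.71], [-0.32, 2.16], [-1.57, 1.52], [0, 2.45], [-1.46, 4.6], [0, 2.02], [-2.83, 2.83]. Speed limits (rad/s): [1.89, 1.89, 2.57, 2.57, 3.01, 3.01, 3.01].

### API

Orientations are given as a unit quaternion [w, x, y, z].
In Python, from station import state, capture, sign_off, boxes_of, trace, tip_of, tips_ahead gives the robot as it stands.
- The arm moves only by the shell command python3 -m inch 'ROWS' [FORCE]. ROWS is JSON, a list that holds one entry, the list of rows, each a list of 5 numbers: the shift along the tool's x, y, z in m, then the turn about the tool's z in rad, then the finger opening in m, from 0 to 0.0854. In form: [[[x, y, z, spin, hand], ...]]. A call has 1 to 8 rows; each row is the pose to reach, as a shift and turn from the pose commanded when the call began, along the tool's axes at that moment; what a row does not reach only later rows make up. A row lasts 1/8 s, in which the tool goes at most 62.5 mm and 10.7 degrees, less where a joint would pass 70% of its speed; a pose out of reach is approached as far as the arm can. A call with a gripper value outside its range is refused whole. The fingers move at their own pace and stop on an object; FORCE is the grip in N (left out, the last holds). Time passes only in rows, so rows that repeat a pose let the fingers close. It gives the time, the measured TCP pose, the force, the opening and the grip force at its end, in the units of the state.
- state(): the state, without advancing time (a new reading comes with each control period).
- capture(name): name is "scene" or "top" or "wrist"; returns a dict with "image" (384x512x3 uint8, red, green, blue), "fx", "fy", "cx", "cy" (pixels), "eye" and "attitude" of the camera in the world; the wrist camera has in their place "mount" (4x4, takes a point from camera to tool coordinates, whose origin is the TCP and whose axes are the flange's). Camera axes: x right, y down, z forward; pixel columns grow to the right and rows downward; lengths in m; the calibration is good to about 2 mm. The wrist camera is an equidistant fisheye: a pixel r from the principal point sees the ray r / f radians off the axis. A picture is of the moment at which its call begins: read the wrist's pose just before it. There is no depth.
- sign_off(): hands the job in; it is judged then, once.
Trained networks look in the newest picture that a camera, given by its name, has taken for a name from the list of things; names that differ only in an ending like _2 or _b are one class to them, and where a whole thing is asked for, a point or a joint stands for the part that bears it (a point fixed in the world has none). Each returns a list of dicts, best first, with "score" (0 to 1); they miss things now and then, are a little off and sometimes report something else, mostly with a low value. They report only what shows in the picture. A call takes as long as a camera call.
- boxes_of(camera, query): "centre" ([x, y, z] in m, in the coordinates of the camera as it stood for that picture, good to about 4 mm: the middle of the surface that is visible of it).
- trace(camera, query): "region" (384x512 bool, what is visible of it).
- tip_of(camera, query): "centre" ([x, y, z] in m, in the coordinates of the camera as it stood for that picture, good to about 4 mm: a listed point, or the origin of a listed thing).
The state is a dict: "clock": time; "joints": joint angles; "joint_vel": joint speeds; "tau": joint torques, N m; "eef_pos": TCP position; "tool_rot": TCP orientation; "force": force on the tool from outside, world axes, zero at the start; "torque": the same for the moment, N m; "opening": finger opening in m; "finger_force": force on a finger pad.
Only numpy, scipy, OpenCV 4.12 (cv2) and the standard library are available. Lean on these libraries where they do the work, as an engineer would, in place of code of your own. Each camera call takes 0.05 s, during which the arm holds its last target. There are 200 camera calls.

### The job

Put the e-bike battery pack that is lying on the bench into the empty charging dock to charge: foot down, the step in its top end under the dock's catch. Set it on the sprung pad, press it fully down and hold it there until the catch has come across the step, then let go so that the catch alone keeps it down. Leave the other things on the bench where they are.

Things in the scene. Friction and masses are not known exactly. Their poses are not given: they have to be found in the camera images.
- pack: The loose black battery pack: 120 mm long, 60 wide, 46 thick, about 0.5 kg, balanced near its middle. Starts lying on its front face. Origin: middle of the front face (on the bench while it lies). +x: from the foot (socket) to the top end (grey cap, four tiny lamps); y: across the width; +z: out of the back face (two thin metal rails), up at the start. Docked: +x up, +z towards the dock's spine.
- pack_foot (a point): Middle of the pack's 60 x 46 mm foot end face (pack x = -60, z = 23 mm).
- pack_top (a point): Middle of the pack's 60 x 32 mm top end face (pack x = +60, z = 16 mm).
- pack_ledge (a point): Middle of the step at the back of the pack's top end (pack x = +44, z = 39 mm). Over its last 16 mm of length the pack is only 32 mm thick (z 0 to 32), which leaves a flat ledge, 14 mm deep and 60 wide, 104 mm from the foot, for the catch.
- dock: The empty charging dock, fixed to the bench. Origin: on the bench under the middle of its well; z up, +x from its open front to the spine and catch at its back. Base 24 mm high, x -47 to 75, y -52 to 52 mm. The well, 49.5 (x) by 63.5 mm (y), leaves the pack 1.75 mm each side; walls 8 mm thick, 85 mm high, flared at 45 degrees to 93 mm. The dock some 0.2 m away with a pack in it is the same model, in use.
- dock_seat (a point): Middle of the upper face of the sprung pad while it is up: 44 mm above the bench, on the axis of the well.
- dock_catch (a point): Lower front edge of the catch's nose when out: 136.5 mm above the bench, 12 mm behind the well's axis. Nose 18 mm wide; flat underside, front sloping up and back at 50 degrees to 159 mm high, 28 mm behind the axis: a pack lowered from above (foot first over 170 mm) pushes it back. Its housing, 37 mm wide, from 30 mm behind the axis, is 161 mm high; the 44 mm wide spine carries it.
- plunger (a joint): Travel of the sprung pad in the well, in m: 0 up, 0.016 at its lower stop. The spring pushes up with 6 N at 0 and 17 N at the stop, so a pack merely set down stays up (foot about 44 mm above the bench). Kept down by the catch it reads about 0.012 (foot 32 mm above the bench).
- bolt (a joint): Travel of the catch, a spring bolt sliding along the dock's x, in m: 0 out over the well, about 0.011 while the pack's back holds it back, 0.018 fully back. Its spring is weak (under 1 N) and damped: it needs about a second to come right across the ledge, and until then the pack must be held down at the pad's lower stop, or the pad pushes it up again.
- cassette: Steel sprocket cassette lying on the bench, 100 mm across, 33 mm high; bystander.
- chainring: Chainring with an upright hollow spindle, 165 mm across, 104 mm high; bystander.
- pedal: Flat dark bicycle pedal, about 90 x 85 mm, 20 mm high; bystander.
- lube: White oil bottle, 44 mm across, 130 mm high; bystander.
- spanner: Steel spanner, 170 mm long, lying flat; bystander.
- hexkey: Dark L-shaped hex key, 120 mm long, 8 mm thick; bystander.
- driver: Screwdriver, 190 mm long, lying; bystander.

How it is judged:
On the way, in this order (a step that is already met when the one before it is completed fails the run):
1. the pack stands in the well on the sprung pad (horizontal distance between pack_foot and dock_seat below 0.006 m and z of pack_foot in the frame of dock below 0.048 m and angle between pack's own x axis and vertical below 0.12 rad), for 0.1 s.
2. it is pressed down and held until the catch has come across its ledge (value of joint plunger above 0.0105 m and value of joint bolt below 0.005 m), for 0.1 s.
At the end, for the whole second after the job is handed in: The pack stands upright (within 0.1 rad) in the empty dock's well, foot within 6 mm of the well's axis and 27 to 36 mm above the bench on the pressed pad (pad travel over 8 mm), kept down by the catch (within 5 mm of fully out), at rest (z of pack_foot in the frame of dock between 0.027 and 0.036 m and horizontal distance between pack_foot and dock_seat below 0.006 m and angle between pack's own x axis and vertical below 0.1 rad and value of joint bolt below 0.005 m and value of joint plunger above 0.008 m and linear speed of pack below 0.02 m/s); the robot touches nothing.
It fails at once if a bystander (cassette, chainring, pedal, bottle, spanner, hex key or screwdriver) is pushed more than 25 mm (distance of any of cassette, chainring, pedal, lube, spanner, hexkey, driver from where it was at the start of the episode above 0.025 m).
It also fails if it takes over 58 s, if anything falls off the work surface, if the arm or the gripper's body presses on something with over 40 N, if the wrist force passes 120 N, or if a joint passes its speed limit or range.

## Working session

There is one attempt and no reset: what is moved stays moved. The work goes in short steps, Python scripts to look and compute and a shell command to move; the robot and the scene stay as the last step left them, time stands still between calls to the robot, and variables do not carry over. Pictures are saved under pics/ and viewed, at most 12 in all, crops included, and the job is handed in when it is done.

```bash
ls; mkdir -p pics
cat > h.py <<'E'
import numpy as np, cv2
from scipy.spatial.transform import Rotation as R
from station import *
def rot(q): q=np.asarray(q,float); return R.from_quat([q[1],q[2],q[3],q[0]]).as_matrix()
def camT(cam,c,s=None):
    if cam=='wrist':
        T=np.eye(4);T[:3,:3]=rot(s['tool_rot']);T[:3,3]=s['eef_pos'];return T@np.array(c['mount'])
    T=np.eye(4);a=np.array(c['attitude']);T[:3,:3]=a if a.shape==(3,3) else rot(a);T[:3,3]=c['eye'];return T
def w(T,p): return T[:3,:3]@np.array(p)+T[:3,3]
E
python3 - <<'E'
from h import *
s=state();print({k:np.round(v,3) for k,v in s.items()},tips_ahead if not callable(tips_ahead) else tips_ahead())
for cam in ['scene','top','wrist']:
    c=capture(cam);cv2.imwrite(f'pics/{cam}0.png',c['image'][...,::-1])
    print(cam,{k:np.round(v,3).tolist() for k,v in c.items() if k!='image'})
    T=camT(cam,c,s)
    for q in ['pack','pack_foot','pack_top','pack_ledge','dock','dock_seat','dock_catch']:
        print(q,[(round(d['score'],2),np.round(w(T,d['centre']),3).tolist()) for d in tip_of(cam,q)[:3]])
ims=[cv2.imread(f'pics/{c}0.png') for c in ['scene','top']]
E
```

```text
pics
{'clock': np.float64(0.0), 'joints': array([ 1.073,  0.707, -0.028,  1.485,  0.022,  0.951, -0.075]), 'joint_vel': array([-0.001,  0.   ,  0.   ,  0.   , -0.002, -0.   ,  0.001]), 'tau': array([-1.0000e-03, -8.8322e+01,  1.2340e+00, -2.3618e+01,  1.7000e-02,
        7.0000e-03, -0.0000e+00]), 'eef_pos': array([ 0.253, -0.516,  0.242]), 'tool_rot': array([-0.001,  0.974,  0.226, -0.   ]), 'force': array([-0.794,  0.17 ,  0.354]), 'torque': array([-0.031, -0.045,  0.011]), 'finger_force': np.float64(0.0), 'opening': np.float64(0.085)} 0.011
scene {'fx': 418.47, 'fy': 418.47, 'cx': 255.907, 'cy': 191.377, 'eye': [1.307, -0.752, 0.835], 'attitude': [-0.411, 0.816, 0.362, -0.185]}
pack [(0.78, [0.462, -0.231, 0.002]), (0.21, [0.783, 0.116, 0.001])]
pack_foot [(0.89, [0.484, -0.172, 0.021])]
pack_top [(0.72, [0.442, -0.289, 0.018])]
pack_ledge [(0.89, [0.45, -0.264, 0.038]), (0.36, [0.78, 0.114, -0.003])]
dock [(0.87, [0.657, 0.227, -0.004]), (0.56, [0.601, 0.055, -0.002])]
dock_seat [(0.77, [0.663, 0.229, 0.046])]
dock_catch [(0.55, [0.663, 0.241, 0.137]), (0.24, [0.661, 0.229, 0.045])]
top {'fx': 380.394, 'fy': 380.394, 'cx': 250.982, 'cy': 194.073, 'eye': [0.459, -0.081, 0.996], 'attitude': [-0.034, 0.707, -0.705, 0.044]}
pack [(0.95, [0.464, -0.226, 0.0])]
pack_foot [(0.69, [0.568, -0.434, 0.003]), (0.62, [0.482, -0.171, 0.024])]
pack_top [(0.67, [0.453, -0.29, 0.018]), (0.55, [0.331, -0.438, -0.001]), (0.44, [0.6, 0.055, -0.004])]
pack_ledge [(0.95, [0.453, -0.274, 0.04])]
dock [(0.71, [0.601, 0.054, -0.006]), (0.56, [0.661, 0.227, -0.002])]
dock_seat [(0.62, [0.668, 0.228, 0.045])]
dock_catch [(0.82, [0.663, 0.239, 0.137])]
wrist {'fx': 297.319, 'fy': 297.319, 'cx': 250.23, 'cy': 189.419, 'mount': [[0.0, -0.957, -0.291, 0.073], [1.0, 0.001, -0.002, -0.001], [0.002, -0.291, 0.957, -0.131], [0.0, 0.0, 0.0, 1.0]]}
pack []
pack_foot []
pack_top []
pack_ledge []
dock []
dock_seat []
dock_catch []
```

View pics/scene0.png

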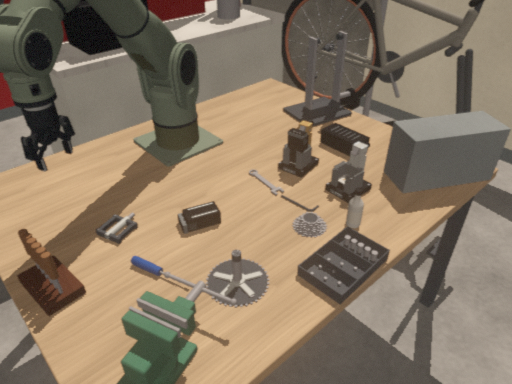

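View pics/top0.png

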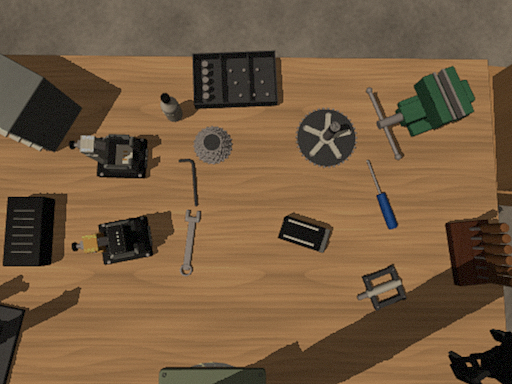

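The scene picture shows the pack at about (200,217) and the empty dock at (348,182), with the full one at (298,152). The top picture shows the pack at (304,233), with its grey cap to the right, and the empty dock at (120,157), with its spine to the left (world +y). The tool can't tilt, so I plan to tip the pack upright by pivoting it in the grip. First I'll look at the dock from above.

```bash
cat >> h.py <<'E'
def goto(p,yaw=None):
    "print tool-axes shift to bring TCP to world p and tool x to heading yaw (deg)"
    s=state();Rt=rot(s['tool_rot']);d=Rt.T@(np.array(p)-s['eef_pos'])
    y0=np.degrees(np.arctan2(Rt[1,0],Rt[0,0]))
    sp=0 if yaw is None else -np.radians((yaw-y0+180)%360-180)
    print('t',round(float(s['clock']),2),'pos',np.round(s['eef_pos'],4),'yaw',round(y0,2),'tilt',np.round(Rt[:2,2],4),'F',np.round(s['force'],1),'ff',round(float(s['finger_force']),1),'op',round(float(s['opening']),4))
    print('SHIFT',np.round(d,4),'SPIN',round(sp,4))
def look(cam,name,qs):
    s=state();c=capture(cam);cv2.imwrite(f'pics/{name}.png',c['image'][...,::-1]);T=camT(cam,c,s)
    for q in qs: print(q,[(round(d['score'],2),np.round(w(T,d['centre']),4).tolist()) for d in tip_of(cam,q)[:2]])
    return s,c,T
PK=['pack','pack_foot','pack_top','pack_ledge']; DK=['dock','dock_seat','dock_catch']
E
python3 -c "
from h import *
goto([.60,.20,.30],90)"
```

```text
t 1.2 pos [ 0.2531 -0.5163  0.2423] yaw 26.11 tilt [0.     0.0001] F [-0.2  0.4  0.6] ff 0.0 op 0.0856
SHIFT [ 0.6268 -0.4905 -0.0577] SPIN -1.115
```

```bash
python3 -m inch '[[[0.627,-0.49,-0.058,-1.115,0.085],[0.627,-0.49,-0.058,-1.115,0.085],[0.627,-0.49,-0.058,-1.115,0.085],[0.627,-0.49,-0.058,-1.115,0.085],[0.627,-0.49,-0.058,-1.115,0.085],[0.627,-0.49,-0.058,-1.115,0.085],[0.627,-0.49,-0.058,-1.115,0.085],[0.627,-0.49,-0.058,-1.115,0.085]]]'; python3 -c "
from h import *
goto([.64,.20,.32],90)"
```

```text
clock: 2.2
eef_pos: [0.4714, -0.0659, 0.279]
tool_rot: [0.0, 0.707, 0.707, 0.0]
force: [1.4, -0.2, 0.2]
opening: 0.0847
finger_force: 0.0
t 2.2 pos [ 0.4714 -0.0659  0.279 ] yaw 89.98 tilt [ 0.0004 -0.0001] F [ 1.4 -0.2  0.2] ff 0.0 op 0.0847
SHIFT [ 0.2659  0.1685 -0.041 ] SPIN -0.0004
```

```bash
python3 -m inch '[[[0.266,0.168,-0.041,0,0.085],[0.266,0.168,-0.041,0,0.085],[0.266,0.168,-0.041,0,0.085],[0.266,0.168,-0.041,0,0.085],[0.266,0.168,-0.041,0,0.085],[0.266,0.168,-0.041,0,0.085],[0.266,0.168,-0.041,0,0.085]]]'; python3 -c "
from h import *
s,c,T=look('wrist','w1',DK)
print(T)
goto(s['eef_pos'],90)"
```

```text
clock: 3.08
eef_pos: [0.6387, 0.199, 0.3191]
tool_rot: [-0.0, 0.707, 0.707, -0.0]
force: [-0.5, -0.6, 0.2]
opening: 0.0851
finger_force: 0.0
dock [(0.77, [0.6596, 0.2269, -0.0004])]
dock_seat [(0.54, [0.6597, 0.2246, 0.0034])]
dock_catch [(0.68, [0.6593, 0.2415, 0.1339])]
[[ 9.99998518e-01  1.34772585e-03 -1.07091066e-03  6.37703582e-01]
 [ 9.80022156e-04 -9.57184972e-01 -2.89475335e-01  2.73360490e-01]
 [-1.41519298e-03  2.89473857e-01 -9.57184874e-01  4.50513881e-01]
 [ 0.00000000e+00  0.00000000e+00  0.00000000e+00  1.00000000e+00]]
t 3.27 pos [0.6387 0.1974 0.32  ] yaw 89.94 tilt [ 0.0003 -0.0002] F [-0.2 -0.1  0.3] ff 0.0 op 0.0848
SHIFT [ 0.0016 -0.      0.0009] SPIN -0.0011
```

View pics/w1.png

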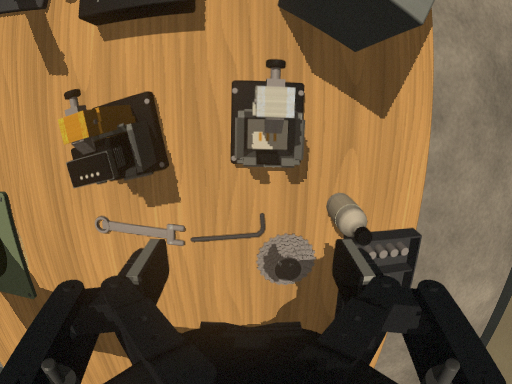

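The picture shows the empty dock at (268,123), nearly square to the image, with its catch block at (276,98). I'll move closer to measure its yaw and position.

```bash
python3 -m inch '[[[0.03,0.025,0.04,0,0.085],[0.03,0.025,0.04,0,0.085],[0.03,0.025,0.04,0,0.085],[0.03,0.025,0.04,0,0.085]]]'; python3 -c "
from h import *
s,c,T=look('wrist','w2',DK+['bolt'])
np.savez('w2.npz',T=T,K=[c['fx'],c['cx'],c['cy']])
im=cv2.imread('pics/w2.png')
u,v=250,120
import json
# project nominal dock
p=T[:3,:3].T@(np.array([.661,.228,.06])-T[:3,3]);th=np.arctan2(np.hypot(p[0],p[1]),p[2]);k=c['fx']*th/np.hypot(p[0],p[1]);u,v=int(c['cx']+k*p[0]),int(c['cy']+k*p[1]);print(u,v)
x0=max(u-80,0);y0=max(v-75,0)
cr=im[y0:y0+150,x0:x0+160];print(x0,y0)
cv2.imwrite('pics/w2c.png',cv2.resize(cr,(800,cr.shape[0]*5),interpolation=cv2.INTER_CUBIC)[:600])
"
```

```text
clock: 3.78
eef_pos: [0.664, 0.2276, 0.2813]
tool_rot: [0.001, 0.707, 0.707, 0.001]
force: [-0.1, 0.1, 0.2]
opening: 0.0852
finger_force: 0.0
dock [(0.75, [0.6564, 0.2258, 0.0019]), (0.27, [0.6596, 0.2344, 0.04])]
dock_seat [(0.64, [0.6614, 0.231, 0.0443])]
dock_catch [(0.58, [0.6602, 0.238, 0.1338])]Traceback (most recent call last):
  File "<string>", line 3, in <module>
    s,c,T=look('wrist','w2',DK+['bolt'])
          ~~~~^^^^^^^^^^^^^^^^^^^^^^^^^^
  File "h.py", line 19, in look
    for q in qs: print(q,[(round(d['score'],2),np.round(w(T,d['centre']),4).tolist()) for d in tip_of(cam,q)[:2]])
                                                                                               ~~~~~~^^^^^^^
ValueError: it knows: cassette, chainring, dock, dock_catch, dock_seat, driver, hexkey, lube, pack, pack_foot, pack_ledge, pack_top, pedal, spanner
```

```bash
cat >> h.py <<'E'
def proj(T,K,P):
    p=(np.atleast_2d(P)-T[:3,3])@T[:3,:3];r=np.hypot(p[:,0],p[:,1]);k=K[0]*np.arctan2(r,p[:,2])/r
    return np.c_[K[1]+k*p[:,0],K[2]+k*p[:,1]]
E
python3 -c "
from h import *
s,c,T=look('wrist','w3',DK)
K=[c['fx'],c['cx'],c['cy']];np.savez('w3.npz',T=T,K=K)
im=cv2.imread('pics/w3.png')
u,v=proj(T,K,[.661,.228,.06])[0].astype(int)
x0=max(u-80,0);y0=max(v-65,0)
cr=im[y0:y0+120,x0:x0+160];print(u,v,x0,y0,T[:3,3])
cv2.imwrite('pics/w3c.png',cv2.resize(cr,None,fx=5,fy=5,interpolation=cv2.INTER_CUBIC))
"
```

```text
dock [(0.65, [0.659, 0.2258, 0.0061])]
dock_seat [(0.75, [0.6594, 0.2331, 0.0423])]
dock_catch [(0.71, [0.6617, 0.2395, 0.1311])]
248 164 168 99 [0.66273646 0.30242604 0.4118749 ]
```

View pics/w3c.png

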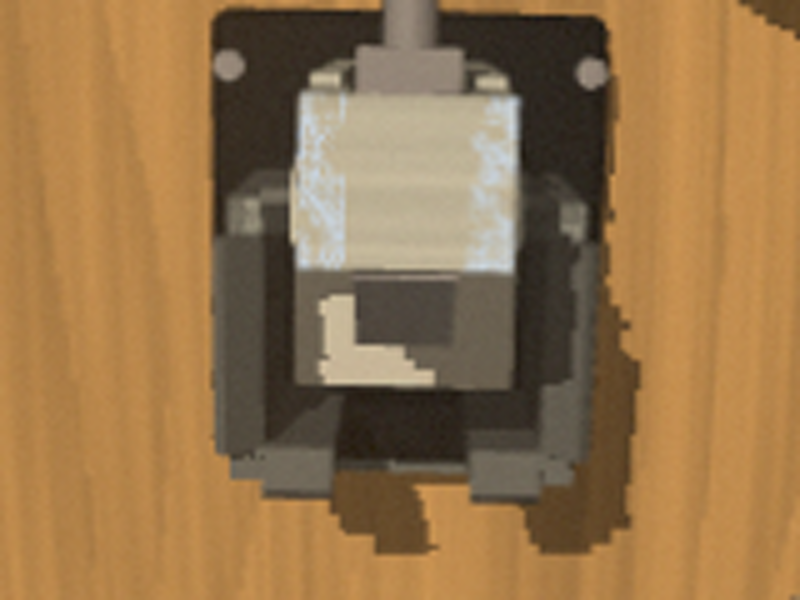

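The crop shows the dock turned slightly clockwise: base rear corners at crop (213,12) and (607,20), housing front-top corners at (296,269) and (515,272). I'll fit the pose to these points.

```bash
python3 -c "
from h import *
from scipy.optimize import least_squares
d=np.load('w3.npz');T,K=d['T'],d['K']
P=np.array([[75,52,24],[75,-52,24],[30,18.5,161],[30,-18.5,161]])/1e3
px=np.array([[213,12],[607,20],[296,269],[515,272]])/5+[168,99]-.4
def W(q,P): c,s=np.cos(q[2]),np.sin(q[2]);return np.c_[q[0]+c*P[:,0]-s*P[:,1],q[1]+s*P[:,0]+c*P[:,1],P[:,2]]
f=lambda q:(proj(T,K,W(q,P))-px).ravel()
for sel in [slice(0,8),slice(0,4),slice(4,8)]:
    r=least_squares(lambda q:f(q)[sel],[.661,.228,1.57]);print(np.round(r.x[:2],4),np.degrees(r.x[2]).round(2),r.fun.round(2))
q=least_squares(f,[.661,.228,1.57]).x
E=np.array([[a,b,93] for a in(-32.75,32.75) for b in(-39.75,39.75)]+[[a,b,93] for a in(-24.75,24.75) for b in(-31.75,31.75)]+[[-47,52,24],[-47,-52,24],[12,9,136.5],[12,-9,136.5]])/1e3
print(((proj(T,K,W(q,E))+.4-[168,99])*5).round())
"
```

```text
[0.6608 0.2292] 89.0 [-0.66 -0.29  0.95 -0.55  0.19  0.23 -0.37  0.34]
[0.6604 0.2287] 88.78 [-0.8  -0.01  0.8   0.03]
[0.661  0.2295] 89.16 [ 0.27 -0.   -0.27 -0.01]
[[577. 498.]
 [227. 492.]
 [591. 210.]
 [223. 204.]
 [544. 463.]
 [262. 459.]
 [553. 245.]
 [260. 241.]
 [214. 462.]
 [593. 468.]
 [357. 342.]
 [452. 344.]]
```

```bash
python3 -c "
from h import *
goto([.463,-.235,.25],73.5)"
```

```text
t 4.17 pos [0.6638 0.2283 0.2798] yaw 90.0 tilt [0.0001 0.0001] F [0.5 0.2 0.3] ff 0.0 op 0.0852
SHIFT [-0.4633 -0.2007  0.0297] SPIN 0.2879
```

```bash
python3 -m inch '[[[-0.463,-0.2,0,0.288,0.085],[-0.463,-0.2,0,0.288,0.085],[-0.463,-0.2,0,0.288,0.085],[-0.463,-0.2,0,0.288,0.085],[-0.463,-0.2,0,0.288,0.085],[-0.463,-0.2,0.03,0.288,0.085],[-0.463,-0.2,0.03,0.288,0.085],[-0.463,-0.2,0.03,0.288,0.085]]]'; python3 -m inch '[[[0,0,0,0,0.085],[0,0,0,0,0.085],[0,0,0,0,0.085]]]'; python3 -c "
from h import *
s,c,T=look('wrist','w4',PK)
K=[c['fx'],c['cx'],c['cy']];np.savez('w4.npz',T=T,K=K)
im=cv2.imread('pics/w4.png')
m=trace('wrist','pack')[0]['region'].astype(np.uint8);np.save('m4.npy',m)
print(cv2.minAreaRect(np.argwhere(m)[:,::-1].astype(np.float32)))
u,v=proj(T,K,[.463,-.235,.03])[0].astype(int)
x0=max(u-80,0);y0=max(v-75,0)
cr=im[y0:y0+120,x0:x0+160];print(u,v,x0,y0,T[:3,3])
cv2.imwrite('pics/w4c.png',cv2.resize(cr,None,fx=5,fy=5,interpolation=cv2.INTER_CUBIC))
goto([.463,-.235,.25],73.5)
"
```

```text
clock: 5.18
eef_pos: [0.4658, -0.2294, 0.2508]
tool_rot: [0.0, 0.801, 0.598, 0.0]
force: [1.3, -1.4, 0.2]
opening: 0.0852
finger_force: 0.0
clock: 5.55
eef_pos: [0.4674, -0.2265, 0.251]
tool_rot: [0.0, 0.801, 0.599, 0.0]
force: [-0.3, -0.8, 0.4]
opening: 0.0849
finger_force: 0.0
pack []
pack_foot [(0.92, [0.4862, -0.1749, 0.0234])]
pack_top [(0.83, [0.4452, -0.2865, 0.0171])]
pack_ledge [(0.45, [0.4497, -0.2873, 0.0148])]
((248.80328369140625, 163.83607482910156), (52.7894401550293, 97.98040008544922), 1.1457626819610596)
249 171 169 96 [ 0.4872962  -0.1551556   0.38248696]
t 5.85 pos [ 0.4669 -0.2273  0.2509] yaw 73.53 tilt [0.     0.0001] F [ 0.5  0.7 -0.1] ff 0.0 op 0.0851
SHIFT [-0.0085 -0.0016  0.0009] SPIN 0.0005
```

View pics/w4c.png

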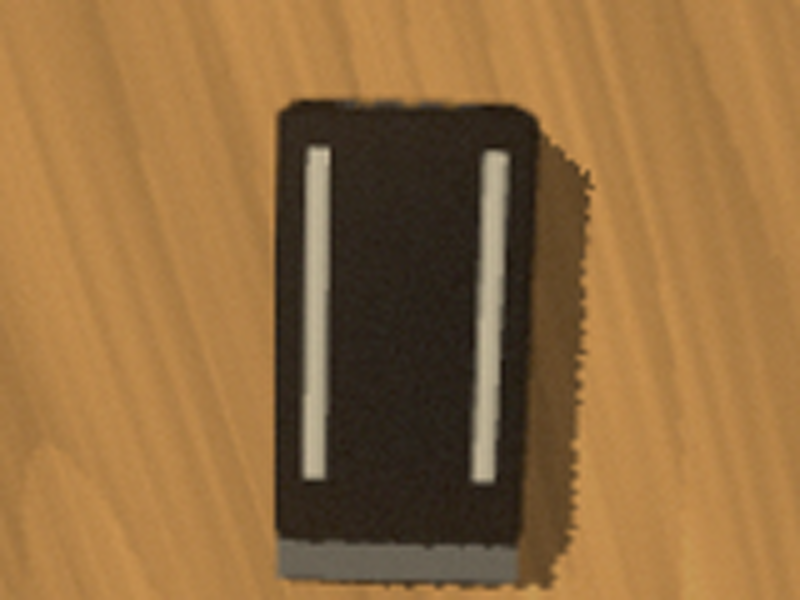

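The pack shows foot-end corners at crop (277,103) and (540,108), and step edge at (277,538) and (520,544). Fitting the pose.

```bash
python3 -c "
from h import *
from scipy.optimize import least_squares
d=np.load('w4.npz');T,K=d['T'],d['K']
P=np.array([[-60,-30,46],[-60,30,46],[44,-30,46],[44,30,46],[60,-30,32],[60,30,32]])/1e3
px=np.array([[277,101],[540,107],[277,538],[520,544],[277,580],[517,584]])/5+[169,96]-.4
def W(q,P): c,s=np.cos(q[2]),np.sin(q[2]);return np.c_[q[0]+c*P[:,0]-s*P[:,1],q[1]+s*P[:,0]+c*P[:,1],P[:,2]]
f=lambda q:(proj(T,K,W(q,P))-px).ravel()
r=least_squares(f,[.465,-.23,-1.85]);q=r.x;print(q,np.degrees(q[2]),r.fun.round(2))
g=W(q,np.array([[.034,0,.023],[0,0,0],[-.06,0,.023],[-.06,0,0]]));print(g.round(4))
goto([g[0,0],g[0,1],.1],np.degrees(q[2])+180)
"
```

```text
[ 0.46430802 -0.22745766 -1.88026821] -107.7314325623969 [-0.38 -0.07  0.36 -0.03 -0.66  0.08  0.57  0.    0.37 -0.11 -0.24  0.16]
[[ 0.454  -0.2598  0.023 ]
 [ 0.4643 -0.2275  0.    ]
 [ 0.4826 -0.1703  0.023 ]
 [ 0.4826 -0.1703  0.    ]]
t 5.85 pos [ 0.4669 -0.2273  0.2509] yaw 73.53 tilt [0.     0.0001] F [ 0.5  0.7 -0.1] ff 0.0 op 0.0851
SHIFT [-0.0349 -0.0032  0.1509] SPIN 0.022
```

```bash
python3 -m inch '[[[0,-0.001,0.05,0,0.085],[0,-0.001,0.083,0,0.085],[0,-0.001,0.083,0,0.085],[0,-0.001,0.083,0,0.085],[0,-0.001,0.083,0,0.055],[0,-0.001,0.083,0,0.055],[0,-0.001,0.083,0,0.055],[0,-0.001,0.083,0,0.055]]]' 20; python3 -c "
from h import *
goto([.4534,-.2617,.018],72.3)
"
```

```text
clock: 7.6
eef_pos: [0.4531, -0.2624, 0.0191]
tool_rot: [0.001, 0.808, 0.589, 0.001]
force: [0.1, 0.2, 14.6]
opening: 0.06
finger_force: 20.4
t 7.6 pos [ 0.4531 -0.2624  0.0191] yaw 72.21 tilt [ 0.002 -0.001] F [ 0.1  0.2 14.6] ff 20.4 op 0.06
SHIFT [0.0007 0.     0.0011] SPIN -0.0016
```

```bash
python3 -m inch '[[[0.004,0,-0.012,0,0.055],[0.01,0,-0.024,0,0.055],[0.017,0,-0.035,0,0.055],[0.025,0,-0.045,0,0.055],[0.035,0,-0.053,0,0.055],[0.046,0,-0.06,0,0.055],[0.046,0,-0.06,0,0.055]]]' 20; python3 -c "
from h import *
look('scene','s5',PK)
im=cv2.imread('pics/s5.png')[130:270,110:310];cv2.imwrite('pics/s5c.png',cv2.resize(im,None,fx=4,fy=4))
goto([.4534,-.2617,.018],72.3)
"
```

```text
clock: 8.48
eef_pos: [0.467, -0.2172, 0.0782]
tool_rot: [0.0, 0.807, 0.59, 0.0]
force: [-0.5, -0.4, -4.6]
opening: 0.0599
finger_force: 23.3
pack [(0.75, [0.4746, -0.1842, 0.0565])]
pack_foot [(0.81, [0.4971, -0.1273, 0.0784]), (0.73, [0.661, 0.2412, 0.1367])]
pack_top [(0.67, [0.4568, -0.2396, 0.0734])]
pack_ledge [(0.66, [0.4594, -0.2214, 0.0971]), (0.18, [0.4983, -0.1276, 0.0797])]
t 8.72 pos [ 0.4662 -0.2185  0.0775] yaw 72.2 tilt [-0.0005  0.0001] F [-0.2  0.5 -5.8] ff 23.3 op 0.0601
SHIFT [-0.0451  0.0011  0.0595] SPIN -0.0017
```

View pics/s5c.png

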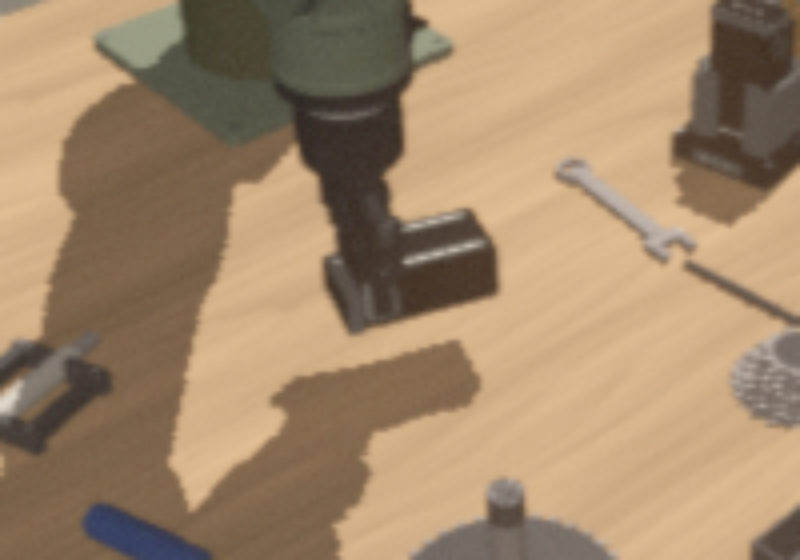

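The picture shows the pack at (415,270) still held level: 20 N grips too hard for it to swing. I'll ease the grip with the opening command so that gravity turns the foot down.

```bash
python3 -m inch '[[[0,0,-0.015,0,0.0585],[0,0,-0.015,0,0.0595]]]' 20;python3 -m inch '[[[0,0,0,0,0.0598]]]' 20|tail -2; python3 -m inch '[[[0,0,0,0,0.06]]]' 20|tail -2;  python3 -c "
from h import *
look('scene','s6',PK)
goto([.4534,-.2617,.018],72.3)"
```

```text
clock: 8.98
eef_pos: [0.4669, -0.2185, 0.094]
tool_rot: [0.001, 0.808, 0.589, 0.001]
force: [0.4, -0.3, -5.3]
opening: 0.0598
finger_force: 23.7
opening: 0.0601
finger_force: 13.0
opening: 0.0598
finger_force: 0.0
pack [(0.92, [0.4717, -0.202, 0.0192]), (0.15, [0.3298, -0.4341, -0.0011])]
pack_foot [(0.73, [0.4899, -0.1362, 0.0162]), (0.21, [0.7199, -0.298, 0.0003])]
pack_top [(0.72, [0.7854, 0.1152, -0.0016]), (0.69, [0.4584, -0.2489, 0.0541])]
pack_ledge [(0.73, [0.4615, -0.2208, 0.0729])]
t 9.47 pos [ 0.4665 -0.2181  0.0928] yaw 72.24 tilt [0.0001 0.0001] F [ 0.2 -0.1 -0.1] ff 0.0 op 0.0599
SHIFT [-0.0455  0.0008  0.0748] SPIN -0.0011
```

```bash
python3 -c "
from h import *
look('scene','s7',PK);look('wrist','w7',PK)
a=cv2.imread('pics/s7.png')[130:270,110:310];b=cv2.imread('pics/w7.png')[100:300,130:370]
cv2.imwrite('pics/s7c.png',np.hstack([cv2.resize(a,(400,280)),cv2.resize(b,(336,280))]))
goto([.4534,-.2617,.018],72.3)"
```

```text
pack [(0.71, [0.4674, -0.2029, 0.0002])]
pack_foot [(0.86, [0.4896, -0.1413, 0.0211]), (0.2, [0.6991, 0.0082, 0.0034])]
pack_top [(0.56, [0.4504, -0.26, 0.0159])]
pack_ledge [(0.92, [0.4571, -0.2387, 0.0399])]
pack [(0.85, [0.4683, -0.2021, -0.0046])]
pack_foot [(0.65, [0.492, -0.1435, 0.0233]), (0.18, [0.4695, -0.2011, -0.0055])]
pack_top [(0.74, [0.4573, -0.2583, 0.0159])]
pack_ledge [(0.68, [0.4584, -0.2427, 0.0391])]
t 9.97 pos [ 0.4664 -0.2181  0.0928] yaw 72.24 tilt [-0.      0.0001] F [-0.1 -0.6  0.6] ff 0.0 op 0.0599
SHIFT [-0.0455  0.0009  0.0748] SPIN -0.0011
```

View pics/s7c.png

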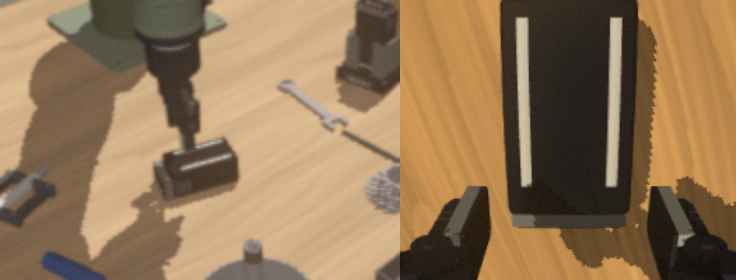

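The two views show the pack flat on the bench again, unharmed, with the same heading, about 27 mm further on. I'll regrip nearer the top end and lift along the pivot arc with only about 6 N, leaving the foot on the bench.

```bash
python3 -m inch '[[[-0.028,-0.002,0,0,0.08],[-0.028,-0.002,0,0,0.08],[-0.028,-0.002,0.04,0,0.08],[-0.028,-0.002,0.075,0,0.08],[-0.028,-0.002,0.075,0,0.08],[-0.028,-0.002,0.075,0,0.0597],[-0.028,-0.002,0.075,0,0.0597],[-0.028,-0.002,0.075,0,0.0597]]]' 20; python3 -m inch '[[[0,0,0,0,0.0597],[0,0,0,0,0.0599]]]' 20; python3 -c "
from h import *
look('wrist','w8',PK)
goto([.4534,-.2617,.018],72.3)"
```

```text
clock: 10.98
eef_pos: [0.4569, -0.2444, 0.0193]
tool_rot: [0.001, 0.808, 0.589, 0.001]
force: [2.4, 1.8, 10.8]
opening: 0.0597
finger_force: 13.3
clock: 11.22
eef_pos: [0.4569, -0.2444, 0.0193]
tool_rot: [0.001, 0.808, 0.589, 0.001]
force: [1.2, 1.6, 10.3]
opening: 0.0597
finger_force: 12.4
pack [(0.69, [0.4694, -0.1989, -0.0041])]
pack_foot [(0.87, [0.4926, -0.1462, 0.0244])]
pack_top [(0.91, [0.4565, -0.2598, 0.0126])]
pack_ledge [(0.61, [0.4531, -0.2413, 0.0392])]
t 11.47 pos [ 0.4569 -0.2443  0.0193] yaw 72.23 tilt [ 0.0025 -0.0006] F [ 0.5  1.2 10.2] ff 12.4 op 0.0597
SHIFT [-0.0176  0.0019  0.0013] SPIN -0.0012
```

```bash
python3 -m inch '[[[0.001,0,-0.004,0,0.0599],[0.002,0,-0.008,0,0.0599],[0.004,0,-0.013,0,0.0599],[0.006,0,-0.018,0,0.0599],[0.009,0,-0.023,0,0.0599],[0.011,0,-0.026,0,0.0599]]]' 20; python3 -c "
from h import *
look('scene','s9',PK)
goto([.4534,-.2617,.018],72.3)"
```

```text
clock: 12.22
eef_pos: [0.4594, -0.2336, 0.0442]
tool_rot: [0.0, 0.808, 0.589, -0.0]
force: [-0.9, -1.8, -1.6]
opening: 0.0601
finger_force: 4.3
pack [(0.64, [0.4673, -0.2024, 0.0161])]
pack_foot [(0.87, [0.4888, -0.1364, 0.0232])]
pack_top [(0.88, [0.4523, -0.2496, 0.043]), (0.17, [0.5706, -0.4321, 0.0023])]
pack_ledge [(0.85, [0.4568, -0.2266, 0.0624])]
t 12.47 pos [ 0.4593 -0.2338  0.0437] yaw 72.23 tilt [-0.      0.0001] F [ 0.9 -0.4 -2.2] ff 4.5 op 0.0601
SHIFT [-0.0284  0.0029  0.0257] SPIN -0.0012
```

```bash
python3 -m inch '[[[0.004,0,-0.006,0,0.0599],[0.008,0,-0.0115,0,0.0599],[0.012,0,-0.017,0,0.0599],[0.017,0,-0.022,0,0.0599],[0.022,0,-0.027,0,0.0599],[0.028,0,-0.032,0,0.0599],[0.033,0,-0.036,0,0.0599],[0.039,0,-0.04,0,0.0599]]]' 20; python3 -c "
from h import *
look('scene','s10',PK)
goto([.4534,-.2617,.018],72.3)"
```

```text
clock: 13.48
eef_pos: [0.4714, -0.1962, 0.0841]
tool_rot: [-0.0, 0.808, 0.589, 0.0]
force: [-0.5, -0.9, -2.0]
opening: 0.0597
finger_force: 3.5
pack [(0.66, [0.4707, -0.1871, 0.041])]
pack_foot [(0.82, [0.4931, -0.1318, 0.0146])]
pack_top [(0.87, [0.4609, -0.22, 0.0901])]
pack_ledge []
t 13.72 pos [ 0.4713 -0.1967  0.0838] yaw 72.23 tilt [0.0001 0.0001] F [-0.3 -0.4 -1.2] ff 3.6 op 0.0599
SHIFT [-0.0674  0.0028  0.0658] SPIN -0.0012
```

```bash
python3 -m inch '[[[0.009,0,-0.004,0,0.0599],[0.017,0,-0.008,0,0.0599],[0.026,0,-0.011,0,0.0599],[0.035,0,-0.013,0,0.0599],[0.044,0,-0.0145,0,0.0599],[0.053,0,-0.015,0,0.0599],[0.062,0,-0.0145,0,0.0599],[0.07,0,-0.013,0,0.0599]]]' 20; python3 -c "
from h import *
look('scene','s11',PK)
im=cv2.imread('pics/s11.png')[130:270,110:310];cv2.imwrite('pics/s11c.png',cv2.resize(im,None,fx=4,fy=4))
goto([.4534,-.2617,.018],72.3)"
```

```text
clock: 14.72
eef_pos: [0.4929, -0.1292, 0.0968]
tool_rot: [0.0, 0.808, 0.59, 0.0]
force: [-0.1, 0.2, 4.0]
opening: 0.0598
finger_force: 4.7
pack [(0.65, [0.4823, -0.1557, 0.0608])]
pack_foot [(0.92, [0.4945, -0.1228, 0.0035])]
pack_top [(0.63, [0.4852, -0.1482, 0.1209]), (0.33, [0.6609, 0.2293, 0.0434])]
pack_ledge [(0.96, [0.4919, -0.1206, 0.1082])]
t 14.97 pos [ 0.4927 -0.13    0.0968] yaw 72.23 tilt [0.0001 0.0001] F [0.7 0.5 1.6] ff 4.5 op 0.0598
SHIFT [-0.1374  0.0028  0.0787] SPIN -0.0012
```

View pics/s11c.png

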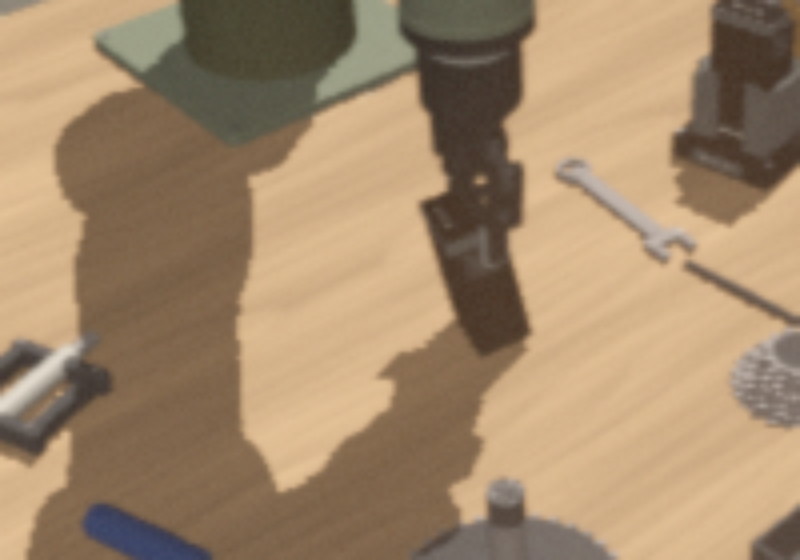

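It stands about 10° short of upright. I'll finish the arc and let the foot square up on the bench.

```bash
python3 -m inch '[[[0.005,0,0.001,0,0.0599],[0.01,0,0.002,0,0.0599],[0.015,0,0.003,0,0.0599],[0.018,0,0.004,0,0.0599],[0.018,0,0.004,0,0.0599]]]' 20; python3 -c "
from h import *
for c in ['scene','scene','wrist']: look(c,c+'12',PK)
goto([.4534,-.2617,.018],72.3)"
```

```text
clock: 15.6
eef_pos: [0.4982, -0.1124, 0.0927]
tool_rot: [-0.0, 0.808, 0.59, 0.0]
force: [1.0, 1.1, 0.6]
opening: 0.0601
finger_force: 4.6
pack []
pack_foot [(0.95, [0.493, -0.1216, -0.0042])]
pack_top [(0.67, [0.4915, -0.1296, 0.1187])]
pack_ledge [(0.78, [0.4983, -0.1049, 0.1008]), (0.72, [0.4847, -0.1488, 0.0614])]
pack [(0.79, [0.4855, -0.1459, 0.0591])]
pack_foot [(0.75, [0.4952, -0.1211, -0.0023])]
pack_top [(0.7, [0.489, -0.1305, 0.1196])]
pack_ledge [(0.87, [0.4996, -0.1066, 0.1061])]
pack [(0.8, [0.4861, -0.1417, 0.0539])]
pack_foot []
pack_top [(0.93, [0.4935, -0.1296, 0.118])]
pack_ledge [(0.65, [0.5017, -0.1087, 0.1042])]
t 16.35 pos [ 0.4981 -0.1128  0.0928] yaw 72.24 tilt [-0.0001  0.0001] F [0.9 1.4 0.4] ff 4.6 op 0.0596
SHIFT [-0.1555  0.0029  0.0748] SPIN -0.0011
```

Now it stands upright (top at z≈0.119, ledge at 0.104), with the pads about 10 mm off-centre towards the back. I'll regrip it centred and firmly.

```bash
python3 -m inch '[[[0,0,0,0,0.072],[0,0,0,0,0.072],[-0.01,0,0,0,0.072],[-0.01,0,0,0,0.072],[-0.01,0,0,0,0.055],[-0.01,0,0,0,0.055],[-0.01,0,0,0,0.055],[-0.01,0,0,0,0.055]]]' 40; python3 -m inch '[[[0,0,-0.05,0,0.055],[0,0,-0.12,0,0.055],[0,0,-0.16,0,0.055],[0,0,-0.16,0,0.055],[0,0,-0.16,0,0.055],[0,0,-0.16,0,0.055]]]' 40;  python3 -c "
from h import *
for c in ['scene','wrist','wrist']: look(c,c+'13',PK)
goto([.6605,.2290,.26],89)"
```

```text
clock: 17.35
eef_pos: [0.495, -0.1224, 0.093]
tool_rot: [0.0, 0.808, 0.589, -0.0]
force: [-1.6, -2.4, 5.7]
opening: 0.0594
finger_force: 43.5
clock: 18.1
eef_pos: [0.4946, -0.1221, 0.2514]
tool_rot: [-0.001, 0.808, 0.59, -0.001]
force: [-0.3, -0.0, -5.9]
opening: 0.0596
finger_force: 49.8
pack [(0.66, [0.4859, -0.1424, 0.2217])]
pack_foot [(0.89, [0.496, -0.1205, 0.1561])]
pack_top [(0.69, [0.4912, -0.1306, 0.2761])]
pack_ledge [(0.75, [0.4962, -0.1026, 0.2587]), (0.26, [0.7216, -0.2972, 0.0016])]
pack [(0.86, [0.4866, -0.1426, 0.2147])]
pack_foot []
pack_top [(0.97, [0.4924, -0.1286, 0.2786])]
pack_ledge [(0.9, [0.4959, -0.1058, 0.2627])]
pack [(0.82, [0.4863, -0.1429, 0.2195]), (0.16, [0.4995, -0.1057, 0.2624])]
pack_foot []
pack_top [(0.9, [0.4973, -0.1304, 0.2795])]
pack_ledge []
t 18.85 pos [ 0.4951 -0.1223  0.2528] yaw 72.24 tilt [-0.      0.0001] F [-0.5  0.4 -4.9] ff 49.8 op 0.0596
SHIFT [ 0.385   0.0504 -0.0071] SPIN -0.2926
```

```bash
python3 -m inch '[[[0,0,-0.033,0,0.055],[0.384,0.05,-0.033,-0.293,0.055],[0.384,0.05,-0.033,-0.293,0.055],[0.384,0.05,-0.033,-0.293,0.055],[0.384,0.05,-0.033,-0.293,0.055],[0.384,0.05,-0.033,-0.293,0.055],[0.384,0.05,-0.033,-0.293,0.055],[0.384,0.05,-0.033,-0.293,0.055]]]' 40; python3 -m inch '[[[0,0,0,0,0.055],[0,0,0,0,0.055]]]' 40; python3 -c "
from h import *
for c in ['scene','top','wrist','scene','top','wrist']: s,k,T=look(c,c+'14',['pack_foot','pack_top','pack_ledge','dock_seat','dock_catch'])
a=cv2.imread('pics/scene14.png')[80:220,260:440];cv2.imwrite('pics/s14c.png',cv2.resize(a,(720,560)))
goto([.6605,.228,.26],89)"
```

```text
clock: 19.85
eef_pos: [0.6594, 0.2326, 0.2842]
tool_rot: [-0.001, 0.712, 0.703, -0.0]
force: [-0.7, -1.4, -6.3]
opening: 0.0595
finger_force: 50.0
clock: 20.1
eef_pos: [0.6599, 0.2269, 0.2861]
tool_rot: [0.0, 0.714, 0.701, -0.0]
force: [0.7, -0.4, -5.1]
opening: 0.0591
finger_force: 50.0
pack_foot [(0.63, [0.6622, 0.2276, 0.1894])]
pack_top [(0.75, [0.6577, 0.223, 0.3097])]
pack_ledge [(0.85, [0.6585, 0.2484, 0.2976])]
dock_seat [(0.84, [0.6607, 0.2278, 0.0441]), (0.57, [0.6597, 0.2051, 0.2534])]
dock_catch [(0.95, [0.6623, 0.242, 0.1339])]
pack_foot [(0.61, [0.6622, 0.2308, 0.1938])]
pack_top [(0.62, [0.6618, 0.2199, 0.3136]), (0.52, [0.5676, -0.4337, 0.0013])]
pack_ledge [(0.78, [0.6629, 0.2431, 0.2968])]
dock_seat [(0.56, [0.6645, 0.226, 0.0435])]
dock_catch [(0.7, [0.3253, -0.4356, -0.0015]), (0.58, [0.6627, 0.2398, 0.1363])]
pack_foot []
pack_top [(0.89, [0.662, 0.222, 0.3117])]
pack_ledge [(0.74, [0.6558, 0.2443, 0.2922])]
dock_seat [(0.93, [0.6582, 0.2298, 0.0383])]
dock_catch [(0.83, [0.6599, 0.2425, 0.1327])]
pack_foot [(0.58, [0.6583, 0.229, 0.1889]), (0.5, [0.6626, 0.2405,
[... 193 characters left out ...]
]
pack_foot [(0.69, [0.6599, 0.2341, 0.1929]), (0.49, [0.6617, 0.2283, 0.0008])]
pack_top [(0.59, [0.6609, 0.2214, 0.3153])]
pack_ledge []
dock_seat [(0.71, [0.6638, 0.2262, 0.0424]), (0.35, [0.6641, 0.2202, 0.3166])]
dock_catch [(0.58, [0.6613, 0.2401, 0.1365])]
pack_foot [(0.67, [0.4432, 0.0662, 0.0])]
pack_top [(0.86, [0.6615, 0.2221, 0.3113])]
pack_ledge [(0.87, [0.6627, 0.2422, 0.2941]), (0.73, [0.4463, 0.0652, 0.0022])]
dock_seat [(0.9, [0.6604, 0.2345, 0.042])]
dock_catch [(0.84, [0.6622, 0.2409, 0.1324]), (0.47, [0.6602, 0.2319, 0.0424])]
t 21.9 pos [0.6598 0.2281 0.2858] yaw 89.03 tilt [-0.      0.0001] F [-0.5 -0.1 -5.6] ff 50.0 op 0.0591
SHIFT [-0.0001  0.0007  0.0258] SPIN 0.0005
```

View pics/s14c.png

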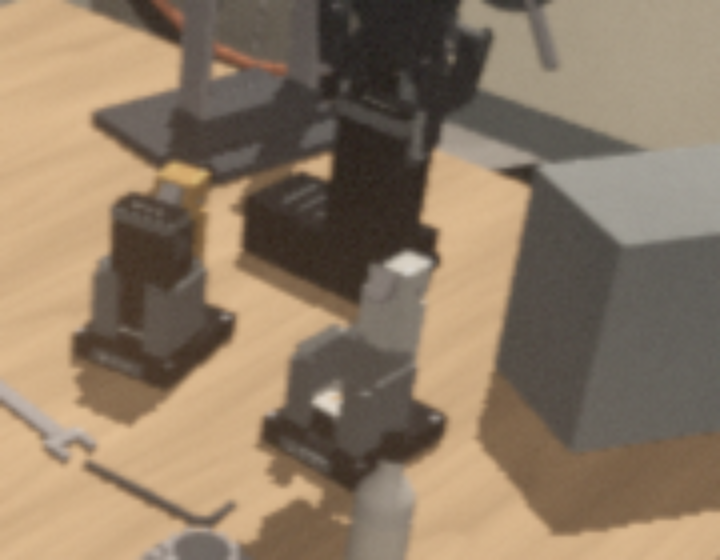

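The pack hangs straight over the empty dock (spine side right, about 1 mm off in x). Lowering to just above the flare.

```bash
python3 -m inch '[[[0,0.001,0.02,0,0.055],[0,0.001,0.04,0,0.055],[0,0.001,0.06,0,0.055],[0,0.001,0.08,0,0.055],[0,0.001,0.095,0,0.055],[0,0.001,0.095,0,0.055]]]' 40; python3 -m inch '[[[0,0,0.004,0,0.055],[0,0,0.008,0,0.055],[0,0,0.012,0,0.055],[0,0,0.016,0,0.055],[0,0,0.02,0,0.055],[0,0,0.02,0,0.055]]]' 40;python3 -c "
from h import *
look('scene','s15',['pack_foot','pack_top','pack_ledge'])
goto([.661,.228,.137],89)"
```

```text
clock: 22.65
eef_pos: [0.6605, 0.2279, 0.19]
tool_rot: [-0.0, 0.713, 0.701, -0.001]
force: [-0.3, -1.2, -5.9]
opening: 0.0596
finger_force: 49.9
clock: 23.4
eef_pos: [0.6607, 0.2281, 0.1705]
tool_rot: [-0.0, 0.713, 0.701, -0.0]
force: [-1.2, -2.1, -4.6]
opening: 0.0597
finger_force: 50.1
pack_foot [(0.65, [0.6596, 0.2263, 0.0745])]
pack_top [(0.69, [0.6582, 0.2181, 0.1964]), (0.57, [0.5949, 0.0572, -0.006])]
pack_ledge [(0.92, [0.6584, 0.2482, 0.183]), (0.59, [0.328, -0.4326, -0.0002])]
t 23.6 pos [0.6608 0.2282 0.171 ] yaw 89.03 tilt [0.0001 0.0001] F [-0.8 -0.7 -5.7] ff 50.1 op 0.0593
SHIFT [-0.0002  0.0002  0.034 ] SPIN 0.0005
```

No contact force in the well so far. I'll go on down to the pad.

```bash
python3 -m inch '[[[0,0,0.007,0,0.055],[0,0,0.014,0,0.055],[0,0,0.021,0,0.055],[0,0,0.028,0,0.055],[0,0,0.034,0,0.055],[0,0,0.036,0,0.055],[0,0,0.036,0,0.055],[0,0,0.036,0,0.055]]]' 40;python3 -c "
from h import *
look('scene','s16',['pack_foot','pack_top','pack_ledge'])
goto([.661,.228,.121],89)"
```

```text
clock: 24.6
eef_pos: [0.6608, 0.2281, 0.1351]
tool_rot: [-0.0, 0.713, 0.701, 0.0]
force: [-2.3, -2.0, 2.1]
opening: 0.0595
finger_force: 50.8
pack_foot [(0.96, [0.6593, 0.2299, 0.039])]
pack_top [(0.75, [0.6589, 0.2253, 0.1585])]
pack_ledge [(0.88, [0.6593, 0.2497, 0.146])]
t 24.8 pos [0.6608 0.2281 0.135 ] yaw 89.02 tilt [0.0001 0.0001] F [-2.1 -2.3  2.2] ff 50.9 op 0.0593
SHIFT [-0.0001  0.0002  0.014 ] SPIN 0.0004
```

```bash
python3 -m inch '[[[0,0,0.004,0,0.055],[0,0,0.008,0,0.055],[0,0,0.012,0,0.055],[0,0,0.014,0,0.055],[0,0,0.015,0,0.055],[0,0,0.015,0,0.055]]]' 60;python3 -c "
from h import *
goto([.661,.228,.121],89)"
```

```text
clock: 25.55
eef_pos: [0.661, 0.2283, 0.1212]
tool_rot: [0.0, 0.713, 0.701, 0.001]
force: [-8.4, -4.1, 23.4]
opening: 0.0593
finger_force: 69.0
t 25.55 pos [0.661  0.2283 0.1212] yaw 89.02 tilt [0.0009 0.0006] F [-8.4 -4.1 23.4] ff 69.0 op 0.0593
SHIFT [-0.0003  0.      0.0002] SPIN 0.0003
```

```bash
python3 -m inch '[[[0,-0.001,0.001,0,0.055],[0,-0.001,0.001,0,0.055],[0,-0.001,0.001,0,0.055],[0,-0.001,0.001,0,0.055],[0,-0.001,0.001,0,0.055],[0,-0.001,0.001,0,0.055],[0,-0.001,0.001,0,0.055],[0,-0.001,0.001,0,0.055]]]';python3 -m inch '[[[0,0,0,0,0.055],[0,0,0,0,0.055],[0,0,0,0,0.055],[0,0,0,0,0.055],[0,0,0,0,0.055],[0,0,0,0,0.055],[0,0,0,0,0.055],[0,0,0,0,0.055]]]';python3 -c "
from h import *
look('scene','s17',['pack_foot','pack_top','pack_ledge','dock_catch'])
look('wrist','w17',['pack_foot','pack_top','pack_ledge','dock_catch'])
a=cv2.imread('pics/scene14.png')[80:220,260:440]
a=cv2.imread('pics/s17.png')[110:200,310:390];b=cv2.imread('pics/w17.png')[110:290,150:350]
cv2.imwrite('pics/s17c.png',np.hstack([cv2.resize(a,(390,440),interpolation=cv2.INTER_CUBIC),cv2.resize(b,(410,440))]))
goto([.661,.228,.121],89)"
```

```text
clock: 26.55
eef_pos: [0.6607, 0.2282, 0.1211]
tool_rot: [0.001, 0.713, 0.701, 0.001]
force: [-6.2, -5.6, 31.7]
opening: 0.0591
finger_force: 70.0
clock: 27.55
eef_pos: [0.6607, 0.2283, 0.1211]
tool_rot: [0.001, 0.713, 0.701, 0.001]
force: [-7.7, -5.9, 32.3]
opening: 0.0596
finger_force: 70.0
pack_foot [(0.68, [0.6615, 0.2314, 0.0255]), (0.21, [0.5747, -0.4306, 0.0021])]
pack_top [(0.96, [0.6554, 0.2219, 0.1433])]
pack_ledge [(0.89, [0.6587, 0.2484, 0.1312]), (0.4, [0.7032, 0.0047, 0.0027])]
dock_catch [(0.83, [0.6633, 0.2378, 0.136])]
pack_foot []
pack_top [(0.65, [0.6628, 0.2176, 0.1452])]
pack_ledge [(0.29, [0.6602, 0.2376, 0.1339])]
dock_catch [(0.73, [0.6594, 0.2378, 0.1353])]
t 28.05 pos [0.6607 0.2282 0.1211] yaw 89.0 tilt [0.003 0.001] F [-7.2 -5.8 31.8] ff 70.0 op 0.0591
SHIFT [-0.0002  0.0003  0.0001] SPIN -0.0001
```

View pics/s17c.png

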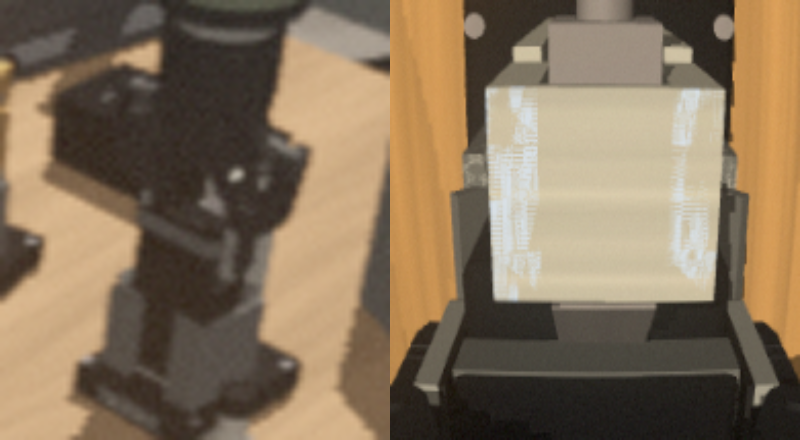

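The right-hand view shows the catch nose at (600,320) out across the ledge, with the pack at the stop. Releasing and going up.

```bash
python3 -m inch '[[[0,0,-0.002,0,0.055],[0,0,-0.002,0,0.06],[0,0,-0.002,0,0.07],[0,0,-0.002,0,0.076],[0,0,-0.002,0,0.076],[0,0,-0.03,0,0.076],[0,0,-0.08,0,0.076],[0,0,-0.13,0,0.076]]]' 20;python3 -m inch '[[[0,0,-0.02,0,0.076],[0,0,-0.02,0,0.076],[0,0,-0.02,0,0.076]]]'; python3 -c "
from h import *
look('scene','s18',['pack_foot','pack_top','pack_ledge','dock_catch'])
look('wrist','w18',['pack_foot','pack_top','pack_ledge','dock_catch'])
a=cv2.imread('pics/s18.png')[110:200,310:390];b=cv2.imread('pics/w18.png')[110:250,180:320]
cv2.imwrite('pics/s18c.png',np.hstack([cv2.resize(a,(390,440),interpolation=cv2.INTER_CUBIC),cv2.resize(b,(410,440))]))
goto([.661,.228,.121],89)"
```

```text
clock: 29.05
eef_pos: [0.6596, 0.2281, 0.2503]
tool_rot: [-0.0, 0.713, 0.701, -0.0]
force: [0.6, 0.6, 0.0]
opening: 0.0761
finger_force: 0.0
clock: 29.42
eef_pos: [0.6596, 0.228, 0.2677]
tool_rot: [-0.0, 0.713, 0.701, -0.001]
force: [0.9, 0.3, -1.3]
opening: 0.0761
finger_force: 0.0
pack_foot [(0.59, [0.661, 0.228, 0.028]), (0.27, [0.6597, 0.2259, 0.0459])]
pack_top [(0.86, [0.6585, 0.222, 0.1516])]
pack_ledge [(0.81, [0.6607, 0.2504, 0.1376]), (0.6, [0.6577, 0.226, -0.0019])]
dock_catch [(0.75, [0.6632, 0.2374, 0.1379])]
pack_foot []
pack_top [(0.96, [0.6597, 0.2203, 0.1512])]
pack_ledge [(0.93, [0.6614, 0.243, 0.1354])]
dock_catch [(0.71, [0.6606, 0.2381, 0.1362]), (0.17, [0.6595, 0.2275, 0.0029])]
t 29.93 pos [0.6598 0.2281 0.2688] yaw 89.02 tilt [-0.0001  0.0001] F [-0.4 -0.2  0.8] ff 0.0 op 0.0758
SHIFT [-1.000e-04  1.200e-03  1.478e-01] SPIN 0.0004
```

View pics/s18c.png

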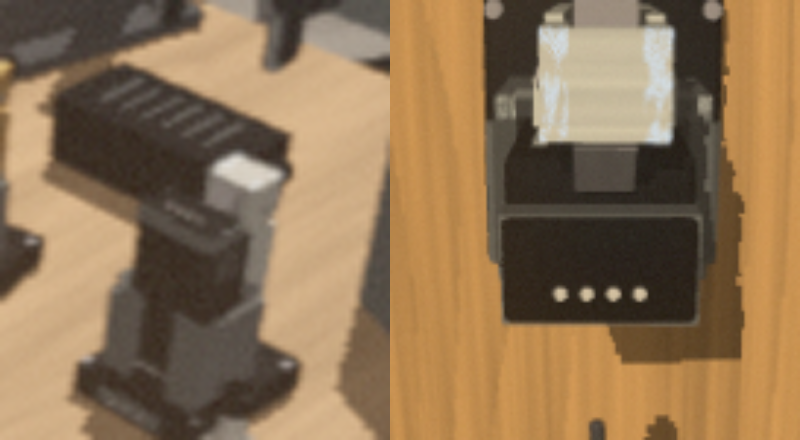

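The pack stands in the dock with its top at z≈0.1515, so the foot is about 32 mm above the bench. The catch nose, at (605,170), lies over the ledge, and the gripper is clear.

```bash
python3 -c "
from station import *
print(sign_off())"
```

```text
the job is handed in; nothing more can be done
None
```

The pack is in the empty dock, foot down about 32 mm above the bench and held there by the catch alone, with the gripper clear; I handed the job in at about 30 s, and the hand-in returned no verdict.

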